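Open out the printer's output tray for a test print

TASK

Get the printer ready for a test print: press lightly on the flat extension that lies flush in its output tray and drag it out to its end stop, then flip the paper stop at its outer end upright. The tray is thin plastic, so do not lean on it, and leave the other things on the bench where they are.

Things in the scene. Friction and masses are not known exactly. Their poses are not given: they have to be found in the camera images.
- printer: Black desktop inkjet printer, 360 deep, 440 wide, 200 high, fixed. Origin at the centre of its underside, z up. Its front is the plane 180 from the origin towards its own -x; the output tray, a charcoal deck 230 wide with rims 9 high along both sides, sticks out 155 from the front along the line y = 0.
- tray (a joint): Bend of the output tray, rad: 0 unloaded, positive as its outer end is pushed down. It turns about a line along the printer's y in the plane of the front, 80 above the bench, level with the deck top; unloaded it slopes up by 0.07 rad going out. Springy, about 40 N m/rad: 10 N sinks it 2 mm at 85 from the front and 9 mm at 185 from it. Bent by more than 0.12 it cracks.
- extension (a joint): How far the extension is drawn out of the tray, m: 0 fully in, 0.10 at its end stop; starts at 0 to 0.008. It slides out along the tray against about 5 N of friction. A smooth flat dark-grey tongue, 64 wide, 5 thick, in a close channel in the middle of the deck, top flush with the deck, nothing to hold. Fingertips grip it with friction about 1. A push over 20 N while it is drawn out does damage.
- extension_top (a point): Point on the middle line of the extension's top face where it is best pressed, 85 from the printer's front when fully in and 185 when fully out; moves with it. Its x axis points into the printer along the slide, z is normal to the top face. The flat top goes on 30 further out, up to the paper stop's hinge.
- paper_stop (a joint): Angle of the paper stop, rad: 0 flat in line with the extension, 1.57 upright (end of travel). A flat flap, 64 wide, 37 long, 5 thick, forming the extension's outer end, hinged on its inner edge; its free outer edge swings up and back towards the printer. Stays where it is left (0.02 N m). With the extension out there is free air below it for a fingertip under its free edge.
- stop_hinge (a point): Middle of the hinge line of the paper stop, at half its thickness, 31 further out along the extension than extension_top and 2.5 below the top face.
- stop_edge (a point): Middle of the free edge of the paper stop, at half its thickness, 36 from the hinge line. It moves with the flap.
- screwdriver: Screwdriver lying on the bench in front of the tray, 200 long. Bystander, to be left alone. Origin at the middle of its underside.
- ink_bottle: White refill bottle standing beside the tray, 48 diameter, 125 high. Bystander. Origin at the centre of its underside.
- ink_cartridge: Black ink cartridge standing on the bench, 100 x 34 x 63 high. Bystander. Origin at the centre of its underside.

How it is judged:
By the outcome, as a careful person would: the job done as asked, in the order asked, and still so for the second after the job is handed in, with the robot touching nothing.
It also fails if it takes over 70 s, if anything falls off the work surface, if the arm or the gripper's body presses on something with over 40 N, if the wrist force passes 120 N, or if a joint passes its speed limit or range.

ROBOT

A 6-joint arm with a two-finger parallel gripper is mounted at the origin on the work surface. World frame = base frame: x ahead of the robot, y to its left, z up, the work surface at z = 0. Lengths are in m, angles in degrees, forces in N, time in s.
With the tool pointing down it reaches from about 0.35 to 0.85 m from the base axis. Payload 8.1 kg.
Tool frame: the origin (TCP) lies midway between the tips of the shut fingers; the grasp point (between the pads) lies 19 mm behind it; z points along the fingers, y is the line along which they close (so a half turn about z gives the same grasp; the last joint's range is limited). The gripper opens to 93 mm and grips with 3 to 60 N. Pads are 15 mm wide; open, the fingers measure 128 mm over their backs; the gripper's body (75 mm by 188 mm) begins 65 mm behind the grasp point.
Start: joints at [70.623, 7.471, 85.268, -0, 87.261, -4.893], TCP at [0.15, 0.581, 0.219] pointing down, gripper open.
Joint ranges: [-169.43, 169.43], [-51.17, 129.36], [1.28, 143.12], [-76.62, 256.62], [0, 156.53], [-152.29, 152.29]. Speed limits (degrees/s): [136.94, 136.94, 159.86, 180, 180, 180].

INTERFACE

Orientations are given as [roll, pitch, yaw] about the fixed x, y, z axes, in that order (R = Rz(yaw) Ry(pitch) Rx(roll)).
In Python, from station import arm, get_image, camera_params, order, spotter gives the robot as it stands. The module is installed in compiled form; this text tells all that it offers.
- The arm moves only by the shell command python3 -m inch 'ROWS'. ROWS is JSON, a list of rows, each an object of numbers: "dx", "dy", "dz": the shift along the tool's x, y, z in mm; "ax", "ay", "az": the turn, a rotation vector about the tool's x, y, z in rad; "gripper": the opening, from 0 (shut) to 1 (fully open). A call has 1 to 12 rows; each row is the pose to reach, as a shift and turn from the pose commanded when the call began, along the tool's axes at that moment; what a row does not reach only later rows make up. A row lasts 1/10 s, in which the tool goes at most 50 mm and 8.59 degrees, less where a joint would pass 70% of its speed; a pose out of reach is approached as far as the arm can. A call with a gripper value outside its range is refused whole. The fingers move at their own pace and stop on an object; the grip force is fixed at half the most. Time passes only in rows, so rows that repeat a pose let the fingers close. It gives the time, the measured TCP pose, the force, the opening and the grip force at its end, in the units of the state.
- arm.observe(): the state, without advancing time (a new reading comes with each control period).
- get_image(name): name is "scene" or "side" or "wrist"; returns the picture (480x640x3 uint8, red, green, blue); there is no depth.
- camera_params(name): a dict with "camera_matrix" (3x3 intrinsics, pixels), "k1" (the pictures are not rectified: a ray, as slopes to the right and down, at radius r is drawn at 1 + k1 r^2 times it, then the intrinsics apply), "position" and "rotation" of the camera in the world. Camera axes: x right, y down, z forward; pixel columns grow to the right and rows downward; lengths in m; the calibration is good to about 2 mm. A picture is of the moment at which its call begins: read the wrist's pose just before it. camera_params takes no time and is no camera call; for the wrist camera it gives the pose at the moment of the call.
- order.close_job(): hands the job in; it is judged then, once.
Trained networks look in the newest picture that a camera, given by its name, has taken for a name from the list of things; names that differ only in an ending like _2 or _b are one class to them, and where a whole thing is asked for, a point or a joint stands for the part that bears it (a point fixed in the world has none). Each returns a list of dicts, best first, with "score" (0 to 1); they miss things now and then, are a little off and sometimes report something else, mostly with a low value. They report only what shows in the picture. A call takes as long as a camera call.
- spotter.find_in(camera, target): "point" ([x, y, z] in m, in the coordinates of the camera as it stood for that picture, good to about 4 mm: the middle of the surface that is visible of it).
The state is a dict: "clock": time; "q": joint angles; "qd": joint speeds; "joint_torque": joint torques, N m; "ee_pos": TCP position; "tcp_rot": TCP orientation; "contact_force": force on the tool from outside, world axes, zero at the start; "wrist_torque": the same for the moment, N m; "width": finger opening in m; "grasp_force": force on a finger pad.
Only numpy, scipy, OpenCV 4.12 (cv2) and the standard library are available. Lean on these libraries where they do the work, as an engineer would, in place of code of your own. Each camera call takes 0.05 s, during which the arm holds its last target. There are 200 camera calls.

## Working session

There is one attempt and no reset: what is moved stays moved. The work goes in short steps, Python scripts to look and compute and a shell command to move; the robot and the scene stay as the last step left them, time stands still between calls to the robot, and variables do not carry over. Pictures are saved under pics/ and viewed, at most 14 in all, crops included, and the job is handed in when it is done.

```bash
mkdir -p pics
cat > h.py <<'E'
import numpy as np, cv2
from station import arm, get_image, camera_params, order, spotter
def save(cam,n):
    im=get_image(cam); cv2.imwrite(f'pics/{n}.png',im[:,:,::-1]); return im
def find(cam,t):
    p=camera_params(cam); R=np.array(p['rotation']); o=np.array(p['position'])
    return [(round(d['score'],2),(R@np.array(d['point'])+o).round(4).tolist()) for d in spotter.find_in(cam,t)[:2]]
def proj(cam,P):
    p=camera_params(cam); R=np.array(p['rotation']); o=np.array(p['position']); K=np.array(p['camera_matrix'])
    c=(np.atleast_2d(P)-o)@R; s=c[:,:2]/c[:,2:]; s=s*(1+p['k1']*(s**2).sum(1,keepdims=True))
    return s@K[:2,:2].T+K[:2,2]
def ray(cam,uv):
    p=camera_params(cam); K=np.array(p['camera_matrix']); 
    d=(np.array(uv,float)-K[:2,2])/K[[0,1],[0,1]]; s=d.copy()
    for _ in range(20): s=d/(1+p['k1']*(s@s))
    return np.array(p['position']), np.array(p['rotation'])@np.r_[s,1]
E
python3 - <<'E'
from h import *
for c in ['scene','side','wrist']:
    save(c,c+'0')
    print(c,np.array(camera_params(c)['position']).round(3))
    for t in ['printer','extension','extension_top','paper_stop','stop_hinge','stop_edge','screwdriver','ink_bottle','ink_cartridge']: print(t,find(c,t))
s=arm.observe();print(s)
E
```

```text
scene [ 0.997 -0.38   0.882]
printer [(0.67, [23.3063, 21.9291, 23.191])]
extension [(0.58, [44.693, 43.3159, 44.5778])]
extension_top [(0.71, [44.8219, 43.4448, 44.7067])]
paper_stop [(0.44, [30.2602, 28.8831, 30.145]), (0.27, [43.8009, 42.4238, 43.6857])]
stop_hinge [(0.65, [51.0424, 49.6653, 50.9272])]
stop_edge [(0.7, [51.2343, 49.8572, 51.1191]), (0.59, [43.7892, 42.412, 43.6739])]
screwdriver [(0.91, [70.1392, 68.7621, 70.024])]
ink_bottle [(0.93, [30.2935, 28.9164, 30.1783])]
ink_cartridge []
side [0.297 0.619 0.81 ]
printer [(0.95, [-88.0829, -87.7613, -87.5698])]
extension [(0.75, [-144.1156, -143.7939, -143.6024]), (0.44, [-142.3528, -142.0312, -141.8396])]
extension_top [(0.82, [-143.4275, -143.1058, -142.9143])]
paper_stop [(0.58, [-148.9469, -148.6253, -148.4337])]
stop_hinge [(0.91, [-149.3532, -149.0316, -148.84]), (0.45, [-194.66, -194.3383, -194.1468])]
stop_edge [(0.98, [-148.9794, -148.6578, -148.4662])]
screwdriver [(0.93, [-194.8595, -194.5379, -194.3463])]
ink_bottle [(0.86, [-137.9905, -137.6689, -137.4773]), (0.39, [-149.0511, -148.7295, -148.538])]
ink_cartri
[... 212 characters left out ...]
tle []
ink_cartridge []
{'clock': 1.5, 'q': array([ 7.06239170e+01,  7.47093764e+00,  8.52679656e+01,  4.82206653e-04,
        8.72621109e+01, -4.89153674e+00]), 'qd': array([-0.02904152,  0.00041679,  0.00343406,  0.08737639, -0.05483598,
        0.03148824]), 'joint_torque': array([-8.11832206e-05, -5.59748590e+01, -4.92048991e+01,  7.67960725e-02,
        2.26680905e-02,  1.34263169e-05]), 'ee_pos': array([0.1500305 , 0.58093757, 0.21863602]), 'tcp_rot': array([-1.79999031e+02, -5.66377054e-04,  1.65515431e+02]), 'contact_force': array([-1.2955601 ,  0.38074377, -0.32670229]), 'wrist_torque': array([ 0.01397163, -0.04172992, -0.0028076 ]), 'grasp_force': 0.0, 'width': 0.09284564373779668}
```

View pics/scene0.png

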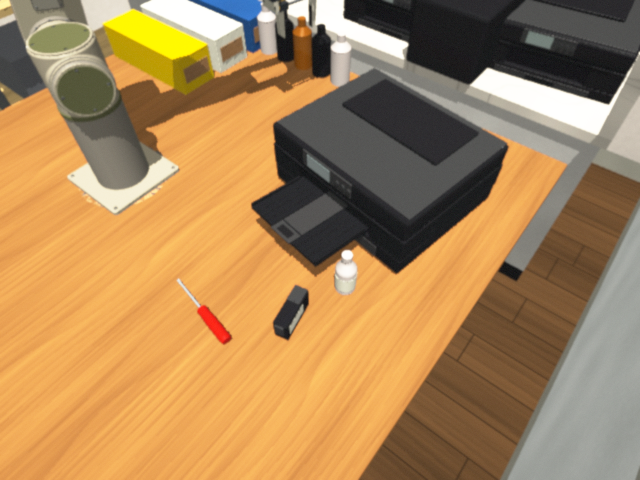

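View pics/side0.png

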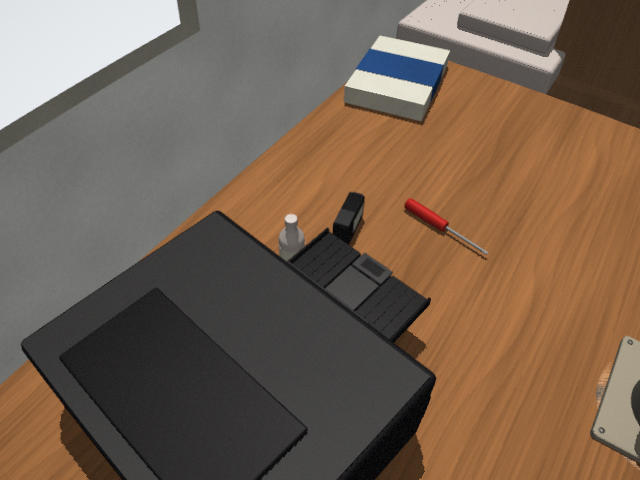

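The scene picture shows the tray with the tongue around (300,220) and its stop at about (287,230). The side picture has the tongue near (355,285) and the stop near (374,268). The ink bottle and cartridge are on one side of the tray, and the screwdriver lies in front. The camera rotation is evidently Euler angles, so I'll fix the helper.

```bash
sed -i "s/np.array(p\['rotation'\])/Rm(p)/g" h.py
cat >> h.py <<'E'
from scipy.spatial.transform import Rotation
def Rm(p):
    r=np.array(p['rotation']); return r if r.shape==(3,3) else Rotation.from_euler('xyz',r,degrees=True).as_matrix()
E
python3 - <<'E'
from h import *
for c in ['scene','side']:
    get_image(c); print(c,camera_params(c)['rotation'])
    for t in ['printer','extension','extension_top','paper_stop','stop_hinge','stop_edge','screwdriver','ink_bottle','ink_cartridge']: print(t,[(*f,proj(c,f[1]).round().tolist()) for f in find(c,t)])
E
```

```text
scene [-142.38870732    0.29517716   38.35376685]
printer [(0.86, [0.62, 0.28, 0.1894], [[373.0, 163.0]])]
extension [(0.56, [0.5456, 0.1402, 0.0887], [[308.0, 215.0]])]
extension_top []
paper_stop [(0.62, [0.54, 0.0719, 0.0901], [[287.0, 231.0]])]
stop_hinge [(0.81, [0.5369, 0.0753, 0.0895], [[287.0, 230.0]])]
stop_edge [(0.89, [0.536, 0.0682, 0.0893], [[284.0, 232.0]])]
screwdriver []
ink_bottle [(0.91, [0.7048, 0.0689, 0.0748], [[345.0, 274.0]])]
ink_cartridge [(0.83, [0.6686, -0.0594, 0.0601], [[293.0, 310.0]]), (0.26, [0.5504, 0.1381, 0.0868], [[309.0, 217.0]])]
side [-138.50338226   -0.42897167 -145.94088668]
printer [(0.75, [0.5688, 0.3789, 0.1945], [[238.0, 357.0]])]
extension [(0.77, [0.5363, 0.1125, 0.0822], [[360.0, 285.0]])]
extension_top [(0.92, [0.5385, 0.1089, 0.0874], [[360.0, 281.0]])]
paper_stop [(0.65, [0.5326, 0.0796, 0.0906], [[372.0, 270.0]])]
stop_hinge [(0.83, [0.5353, 0.077, 0.0891], [[371.0, 269.0]])]
stop_edge [(0.65, [0.5355, 0.0802, 0.0876], [[370.0, 271.0]])]
screwdriver [(0.79, [0.5239, -0.164, 0.0188], [[432.0, 217.0]]), (0.19, [0.6504, -0.037, 0.0559], [[348.0, 216.0]])]
ink_bottle [(0.95, [0.6881, 0.0953, 0.0783], [[292.0, 242.0]])]
ink_cartridge [(0.86, [0.6491, -0.0355, 0.0543], [[348.0, 217.0]])]
```

```bash
python3 - <<'E'
from h import *
from scipy.optimize import least_squares
def at(c,uv,z):
    o,d=ray(c,uv); return (o+d*(z-o[2])/d[2]).round(4)
for c,l in {'side':[(219,212),(434,378),(23,345)],'scene':[(376,70),(507,147),(405,220),(275,128)]}.items():
    print(c,[at(c,u,.2).tolist() for u in l])
print('tray corners',at('side',(329,231),.095+.0),at('side',(429,300),.095),at('scene',(253,207),.091),at('scene',(318,262),.091))
print('stop outer corners/edge side', [at('side',u,.088).tolist() for u in [(367,253),(392,268)]])
E
python3 - <<'E'
import sys; sys.path.insert(0,'.')
import os; os.chdir('.')
from h import *
a=cv2.imread('pics/side0.png')[220:345,270:440]; b=cv2.imread('pics/scene0.png')[165:275,240:390]
a=cv2.resize(a,(790,580),interpolation=cv2.INTER_CUBIC); cv2.imwrite('pics/c1.png',cv2.convertScaleAbs(a,alpha=1.8))
b=cv2.resize(b,(780,572),interpolation=cv2.INTER_CUBIC); cv2.imwrite('pics/c2.png',cv2.convertScaleAbs(b,alpha=1.8))
E
```

```text
side [[0.7551, 0.1962, 0.2], [0.3459, 0.2675, 0.2], [0.8108, 0.5323, 0.2]]
scene [[0.4282, 0.5757, 0.2], [0.8339, 0.4999, 0.2], [0.7676, 0.1744, 0.2], [0.3769, 0.2283, 0.2]]
tray corners [0.6395 0.0485 0.095 ] [0.4229 0.0847 0.095 ] [0.4302 0.078  0.091 ] [0.6475 0.049  0.091 ]
stop outer corners/edge side [[0.5594, 0.0494, 0.088], [0.5069, 0.0544, 0.088]]
```

View pics/c1.png

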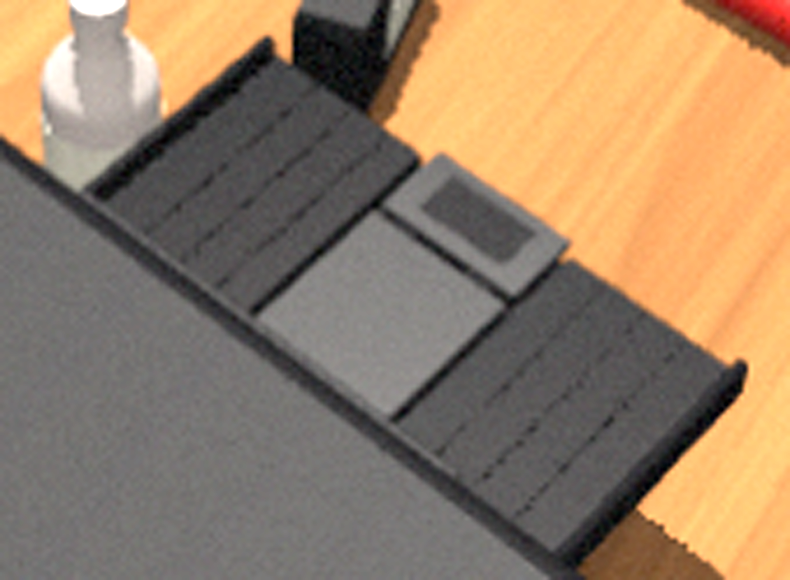

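View pics/c2.png

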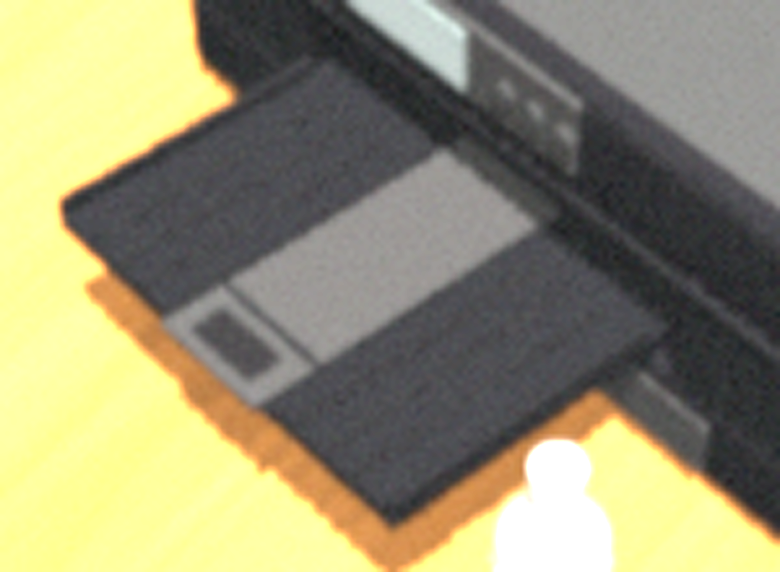

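The crops show the flap's outer corners clearly: c1 (443,153) and (570,243), c2 (163,322) and (258,408). The hinge line and rim tips are also clear. I'll fit the printer pose and the extension to these points.

```bash
cat >> h.py <<'E'
def W(p,s,y,h=0.,b=0.):
    "s out from front, y printer's, h above deck top plane (tray frame); p=(x,y,yaw rad)"
    a=.07-b; R=np.array([[np.cos(p[2]),-np.sin(p[2])],[np.sin(p[2]),np.cos(p[2])]])
    xl=-.18-(s*np.cos(a)-h*np.sin(a)); z=.08+s*np.sin(a)+h*np.cos(a)
    return np.r_[R@[xl,y]+np.array(p[:2]),z]
E
cat > fit.py <<'E'
from h import *
from scipy.optimize import least_squares
A=lambda x,y:(270+x/4.647,220+y/4.64)
B=lambda x,y:(240+x/5.2,165+y/5.2)
def model(v):
    p=v[:3];e=v[3]
    T=lambda x,y:np.r_[W(p,-.18-x,0)[:2]*0+ (np.array([[np.cos(p[2]),-np.sin(p[2])],[np.sin(p[2]),np.cos(p[2])]])@[x,y]+p[:2]),.2]
    F=lambda s,y,h=0.:W(p,s,y,h)
    o=[('side',A(443,153),F(.153+e,-.032)),('side',A(570,243),F(.153+e,.032)),('side',A(382,207),F(.115+e,-.032)),('side',A(508,302),F(.115+e,.032)),
     ('side',A(270,42),F(.155,-.115,.009)),('side',A(742,365),F(.155,.115,.009)),
     ('scene',B(163,322),F(.153+e,.032)),('scene',B(258,408),F(.153+e,-.032)),('scene',B(228,285),F(.115+e,.032)),('scene',B(322,362),F(.115+e,-.032)),
     ('scene',B(65,208),F(.155,.115,.009)),('scene',B(395,520),F(.155,-.115,0)),
     ('side',(219,212),T(-.18,-.22)),('side',(434,378),T(-.18,.22)),('side',(23,345),T(.18,-.22)),
     ('scene',(376,70),T(.18,.22)),('scene',(507,147),T(.18,-.22)),('scene',(275,128),T(-.18,.22))]
    return np.array([proj(c,X)[0]-u for c,u,X in o])
r=least_squares(lambda v:model(v).ravel(),[.59,.38,1.4,.004],loss='soft_l1',x_scale=[.01,.01,.01,.001])
print(r.x,np.degrees(r.x[2])); print(model(r.x).round(1).tolist())
p,e=r.x[:3],r.x[3]
for n,s,h in [('top',.085,0),('hinge',.116,-.0025),('edge',.152,-.0025)]: print(n,W(p,s+e,0,h).round(4))
for c,u in [('side',(432,217))]: pass
E
python3 fit.py
```

```text
[0.59146273 0.39341144 1.39538613 0.00940682] 79.94973614358273
[[-0.6, -1.6], [0.8, -0.9], [-1.9, -0.3], [-0.2, 0.1], [-1.0, -2.8], [1.5, 0.4], [-0.6, -1.7], [-1.0, -1.5], [-0.0, -2.3], [-0.1, -0.9], [-1.2, -4.2], [0.1, -1.7], [-2.7, -12.0], [6.3, -6.8], [-12.7, -10.8], [0.2, -8.2], [8.3, -6.4], [-3.1, -11.0]]
top [0.5436 0.1234 0.0866]
hinge [0.5382 0.0928 0.0863]
edge [0.5319 0.0575 0.0888]
```

```bash
sed -i "/T(-.18,-.22)\|T(.18,.22)/d; s/F(.155,-.115,0)),/F(.155,-.115,0))]/" fit.py; python3 fit.py
```

```text
[0.59550457 0.39208167 1.38543477 0.0092275 ] 79.37956493065859
[[-0.6, -2.0], [0.5, -1.2], [-2.1, -0.9], [-0.7, -0.4], [-0.7, -3.6], [0.8, 0.3], [-0.4, -1.5], [-1.0, -1.1], [0.3, -2.0], [-0.0, -0.4], [-0.8, -4.1], [-0.3, -1.0]]
top [0.545  0.1228 0.0866]
hinge [0.5393 0.0922 0.0863]
edge [0.5327 0.0569 0.0888]
```

```bash
cat >> h.py <<'E'
P=np.array([.59550457,.39208167,1.38543477])
def go(pos,ay=0.):
    "rows' numbers from the measured pose to TCP pos, tool x inward, z down tilted by ay"
    s=arm.observe(); R0=Rotation.from_euler('xyz',s['tcp_rot'],degrees=True)
    R1=Rotation.from_euler('xyz',[180,0,np.degrees(P[2])],degrees=True)*Rotation.from_rotvec([0,ay,0])
    print('d',(R0.inv().apply(np.array(pos)-s['ee_pos'])*1000).round(1),'a',(R0.inv()*R1).as_rotvec().round(4),'F',s['contact_force'].round(2),'t',round(s['clock'],2),'tcp',s['ee_pos'].round(4),'w',round(s['width'],4))
def out(pos=None,b=0.):
    "s along tray (horizontal), lateral, z of TCP"
    q=arm.observe()['ee_pos'] if pos is None else pos
    c,s_=np.cos(P[2]),np.sin(P[2]); d=q[:2]-P[:2]
    return np.round([-.18-(c*d[0]+s_*d[1]),-s_*d[0]+c*d[1],q[2]],4)
E
python3 -m inch '[{"dz":-50,"gripper":0},{"dz":-80,"gripper":0},{"dx":-498,"dy":-349,"dz":-80,"az":1.5,"gripper":0},{"dx":-498,"dy":-349,"dz":-80,"az":1.5,"gripper":0},{"dx":-498,"dy":-349,"dz":-80,"az":1.5,"gripper":0},{"dx":-498,"dy":-349,"dz":-80,"az":1.5,"gripper":0},{"dx":-498,"dy":-349,"dz":-80,"az":1.5,"gripper":0},{"dx":-498,"dy":-349,"dz":-80,"az":1.5,"gripper":0},{"dx":-498,"dy":-349,"dz":-80,"az":1.5,"gripper":0},{"dx":-498,"dy":-349,"dz":-80,"az":1.5,"gripper":0},{"dx":-498,"dy":-349,"dz":-80,"az":1.5,"gripper":0},{"dx":-498,"dy":-349,"dz":-80,"az":1.5,"gripper":0}]'
python3 -c "
from h import *
go(list(W(P,.090,0)[:2])+[.16])"
```

```text
d [-496.7 -340.6   58.6] a [0.     0.     1.5034] F [ 0.58  0.26 -0.86] t 2.5 tcp [0.15   0.5809 0.2186] w 0.093invalid input at $[0]: expected keys dx, dy, dz, ax, ay, az, gripper
```

```bash
python3 -m inch '[{"dx":0,"dy":0,"dz":-50,"ax":0,"ay":0,"az":0,"gripper":0},{"dx":0,"dy":0,"dz":-80,"ax":0,"ay":0,"az":0,"gripper":0},{"dx":-497,"dy":-341,"dz":-80,"ax":0,"ay":0,"az":1.503,"gripper":0},{"dx":-497,"dy":-341,"dz":-80,"ax":0,"ay":0,"az":1.503,"gripper":0},{"dx":-497,"dy":-341,"dz":-80,"ax":0,"ay":0,"az":1.503,"gripper":0},{"dx":-497,"dy":-341,"dz":-80,"ax":0,"ay":0,"az":1.503,"gripper":0},{"dx":-497,"dy":-341,"dz":-80,"ax":0,"ay":0,"az":1.503,"gripper":0},{"dx":-497,"dy":-341,"dz":-80,"ax":0,"ay":0,"az":1.503,"gripper":0},{"dx":-497,"dy":-341,"dz":-80,"ax":0,"ay":0,"az":1.503,"gripper":0},{"dx":-497,"dy":-341,"dz":-80,"ax":0,"ay":0,"az":1.503,"gripper":0},{"dx":-497,"dy":-341,"dz":-80,"ax":0,"ay":0,"az":1.503,"gripper":0},{"dx":-497,"dy":-341,"dz":-80,"ax":0,"ay":0,"az":1.503,"gripper":0}]'
python3 -c "
from h import *
go(list(W(P,.090,0)[:2])+[.16])"
```

```text
clock: 3.7
ee_pos: [0.4796, 0.2022, 0.299]
tcp_rot: [180.0, -0.0, 79.2]
contact_force: [1.4, 1.6, 0.9]
width: 0.0026
grasp_force: 0.0
d [-61.6  79.  139. ] a [ 0.0007 -0.0005 -0.0029] F [1.36 1.58 0.89] t 3.7 tcp [0.4796 0.2022 0.299 ] w 0.0026
```

```bash
python3 -m inch '[{"dx":-62,"dy":79,"dz":0,"ax":0,"ay":0,"az":0,"gripper":0},{"dx":-62,"dy":79,"dz":0,"ax":0,"ay":0,"az":0,"gripper":0},{"dx":-62,"dy":79,"dz":50,"ax":0,"ay":0,"az":0,"gripper":0},{"dx":-62,"dy":79,"dz":50,"ax":0,"ay":0,"az":0,"gripper":0},{"dx":-62,"dy":79,"dz":50,"ax":0,"ay":0,"az":0,"gripper":0}]'
python3 - <<'E'
from h import *
save('wrist','w1')
for t in ['extension','extension_top','stop_hinge','stop_edge']: print(t,[(f,out(np.array(f[1]))) for f in find('wrist',t)])
go(list(W(P,.090,0)[:2])+[.16]); print(out())
for n,s,h in [('top',.092,0),('hinge',.125,0),('edge',.162,0)]: print(n,proj('wrist',[W(P,s,y,h) for y in(-.032,.032)]).round(0).tolist())
E
```

```text
clock: 4.2
ee_pos: [0.5437, 0.1287, 0.2478]
tcp_rot: [-179.8, 0.1, 79.6]
contact_force: [-0.1, 0.4, 0.0]
width: 0.0008
grasp_force: 0.0
extension [((0.71, [0.5496, 0.1436, 0.0859]), array([ 0.0727, -0.0007,  0.0859]))]
extension_top [((0.69, [0.5497, 0.1435, 0.0894]), array([ 0.0728, -0.0008,  0.0894]))]
stop_hinge [((0.62, [0.5433, 0.077, 0.0955]), array([ 0.1393, -0.0068,  0.0955])), ((0.58, [0.551, 0.1427, 0.0863]), array([ 0.0733, -0.0022,  0.0863]))]
stop_edge [((0.58, [0.5425, 0.0803, 0.0928]), array([ 0.1362, -0.0054,  0.0928]))]
d [-2.9  0.  91.5] a [ 0.0041 -0.0014  0.0048] F [-0.46  0.8  -0.04] t 4.45 tcp [0.5459 0.1297 0.2515] w 0.0003
[0.087  0.0004 0.2515]
top [[355.0, 219.0], [287.0, 218.0]]
hinge [[355.0, 253.0], [287.0, 253.0]]
edge [[354.0, 290.0], [288.0, 289.0]]
```

View pics/w1.png

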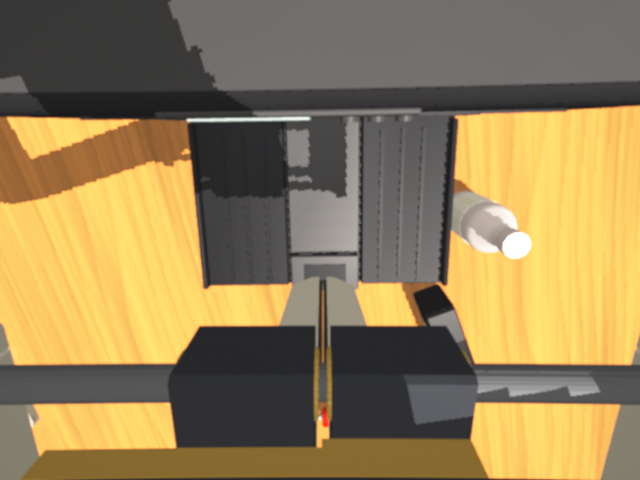

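Wrist view: the hinge line lies at row 253, as predicted. The tongue spans columns 289 to 359, about 2 mm off the fit, which is fine. Going down now.

```bash
python3 -m inch '[{"dx":-3,"dy":2,"dz":50,"ax":0,"ay":0,"az":0,"gripper":0},{"dx":-3,"dy":2,"dz":100,"ax":0,"ay":0,"az":0,"gripper":0},{"dx":-3,"dy":2,"dz":140,"ax":0,"ay":0,"az":0,"gripper":0},{"dx":-3,"dy":2,"dz":153,"ax":0,"ay":0,"az":0,"gripper":0},{"dx":-3,"dy":2,"dz":155,"ax":0,"ay":0,"az":0,"gripper":0},{"dx":-3,"dy":2,"dz":155,"ax":0,"ay":0,"az":0,"gripper":0},{"dx":-3,"dy":2,"dz":155,"ax":0,"ay":0,"az":0,"gripper":0}]'
python3 -c "
from h import *
print(out()); go(list(W(P,.092,0)))"
```

```text
clock: 5.15
ee_pos: [0.5486, 0.1258, 0.097]
tcp_rot: [179.7, -0.1, 79.6]
contact_force: [-0.0, -0.1, -0.3]
width: 0.0006
grasp_force: 0.0
[ 0.0904 -0.003   0.097 ]
d [-1.4 -3.1 10.5] a [ 0.0047 -0.0016  0.0036] F [-0.02 -0.12 -0.3 ] t 5.15 tcp [0.5486 0.1258 0.097 ] w 0.0006
```

```bash
python3 -m inch '[{"dx":0,"dy":0,"dz":4,"ax":0,"ay":0,"az":0,"gripper":0},{"dx":0,"dy":0,"dz":7,"ax":0,"ay":0,"az":0,"gripper":0},{"dx":0,"dy":0,"dz":9,"ax":0,"ay":0,"az":0,"gripper":0},{"dx":0,"dy":0,"dz":10,"ax":0,"ay":0,"az":0,"gripper":0},{"dx":0,"dy":0,"dz":10,"ax":0,"ay":0,"az":0,"gripper":0},{"dx":0,"dy":0,"dz":10,"ax":0,"ay":0,"az":0,"gripper":0}]'
python3 -m inch '[{"dx":0,"dy":0,"dz":0.5,"ax":0,"ay":0,"az":0,"gripper":0},{"dx":0,"dy":0,"dz":1,"ax":0,"ay":0,"az":0,"gripper":0},{"dx":0,"dy":0,"dz":1,"ax":0,"ay":0,"az":0,"gripper":0}]'
```

```text
clock: 5.75
ee_pos: [0.547, 0.1254, 0.0847]
tcp_rot: [179.9, -0.0, 79.6]
contact_force: [-0.8, -0.3, 7.4]
width: 0.0003
grasp_force: 3.3
clock: 6.05
ee_pos: [0.5471, 0.1253, 0.084]
tcp_rot: [179.9, -0.0, 79.6]
contact_force: [-2.3, -0.5, 9.4]
width: 0.0003
grasp_force: 4.6
```

```bash
python3 -m inch '[{"dx":-3,"dy":0,"dz":0,"ax":0,"ay":0,"az":0,"gripper":0},{"dx":-7,"dy":0,"dz":0,"ax":0,"ay":0,"az":0,"gripper":0},{"dx":-11,"dy":0,"dz":0,"ax":0,"ay":0,"az":0,"gripper":0},{"dx":-15,"dy":0,"dz":0,"ax":0,"ay":0,"az":0,"gripper":0}]'
python3 - <<'E'
from h import *
print(out()); im=get_image('side'); print([(f,out(np.array(f[1]))) for f in find('side','stop_hinge')+find('side','stop_edge')])
E
```

```text
clock: 6.45
ee_pos: [0.5449, 0.1119, 0.0844]
tcp_rot: [179.9, -0.2, 79.6]
contact_force: [-0.4, 5.9, 8.6]
width: 0.0006
grasp_force: 4.4
[ 0.1047 -0.0018  0.0844]
[((0.75, [0.5175, 0.1239, 0.0865]), array([0.098 , 0.0272, 0.0865])), ((0.42, [0.5298, 0.0659, 0.0881]), array([0.1527, 0.0045, 0.0881])), ((0.68, [0.5696, 0.3843, 0.1935]), array([-0.1676,  0.024 ,  0.1935]))]
```

```bash
python3 -m inch '[{"dx":-4,"dy":0,"dz":0,"ax":0,"ay":0,"az":0,"gripper":0},{"dx":-8,"dy":0,"dz":0,"ax":0,"ay":0,"az":0,"gripper":0},{"dx":-12,"dy":0,"dz":0,"ax":0,"ay":0,"az":0,"gripper":0},{"dx":-16,"dy":0,"dz":0,"ax":0,"ay":0,"az":0,"gripper":0},{"dx":-20,"dy":0,"dz":0,"ax":0,"ay":0,"az":0,"gripper":0}]'
python3 -m inch '[{"dx":-4,"dy":0,"dz":0,"ax":0,"ay":0,"az":0,"gripper":0},{"dx":-8,"dy":0,"dz":0,"ax":0,"ay":0,"az":0,"gripper":0},{"dx":-12,"dy":0,"dz":0,"ax":0,"ay":0,"az":0,"gripper":0},{"dx":-16,"dy":0,"dz":0,"ax":0,"ay":0,"az":0,"gripper":0}]'
python3 - <<'E'
from h import *
print(out()); im=save('scene','s2'); print([(f,out(np.array(f[1]))) for f in find('scene','stop_hinge')+find('scene','stop_edge')])
E
```

```text
clock: 7.1
ee_pos: [0.5415, 0.0922, 0.0845]
tcp_rot: [179.8, -0.2, 79.6]
contact_force: [0.7, 5.3, 9.4]
width: 0.0005
grasp_force: 4.4
clock: 7.5
ee_pos: [0.5388, 0.0763, 0.0845]
tcp_rot: [179.8, -0.2, 79.6]
contact_force: [1.4, 5.6, 8.4]
width: 0.0006
grasp_force: 4.2
[ 0.1408 -0.0025  0.0845]
[((0.8, [0.5239, 0.0268, 0.0841]), array([0.1922, 0.0031, 0.0841])), ((0.16, [0.5331, 0.0445, 0.0839]), array([ 0.1731, -0.0027,  0.0839])), ((0.88, [0.528, 0.0204, 0.0896]), array([ 0.1978, -0.0022,  0.0896]))]
```

```bash
python3 -m inch '[{"dx":-4,"dy":0,"dz":0,"ax":0,"ay":0,"az":0,"gripper":0},{"dx":-8,"dy":0,"dz":0,"ax":0,"ay":0,"az":0,"gripper":0},{"dx":-12,"dy":0,"dz":0,"ax":0,"ay":0,"az":0,"gripper":0},{"dx":-16,"dy":0,"dz":0,"ax":0,"ay":0,"az":0,"gripper":0},{"dx":-20,"dy":0,"dz":0,"ax":0,"ay":0,"az":0,"gripper":0},{"dx":-24,"dy":0,"dz":0,"ax":0,"ay":0,"az":0,"gripper":0}]'
python3 -m inch '[{"dx":-4,"dy":0,"dz":0,"ax":0,"ay":0,"az":0,"gripper":0},{"dx":-8,"dy":0,"dz":0,"ax":0,"ay":0,"az":0,"gripper":0},{"dx":-12,"dy":0,"dz":0,"ax":0,"ay":0,"az":0,"gripper":0}]'
python3 -c "
from h import *
print(out())"
```

```text
clock: 8.25
ee_pos: [0.5348, 0.0526, 0.0846]
tcp_rot: [179.8, -0.2, 79.6]
contact_force: [0.7, 4.5, 7.6]
width: 0.0006
grasp_force: 4.0
clock: 8.55
ee_pos: [0.5327, 0.0407, 0.0847]
tcp_rot: [179.8, -0.1, 79.6]
contact_force: [0.6, 5.8, 8.5]
width: 0.0004
grasp_force: 4.0
[ 0.1769 -0.003   0.0847]
```

```bash
python3 -m inch '[{"dx":-2,"dy":0,"dz":0,"ax":0,"ay":0,"az":0,"gripper":0},{"dx":-4,"dy":0,"dz":0,"ax":0,"ay":0,"az":0,"gripper":0},{"dx":-6,"dy":0,"dz":0,"ax":0,"ay":0,"az":0,"gripper":0}]'
python3 -m inch '[{"dx":-2,"dy":0,"dz":0,"ax":0,"ay":0,"az":0,"gripper":0},{"dx":-4,"dy":0,"dz":0,"ax":0,"ay":0,"az":0,"gripper":0}]'
python3 -m inch '[{"dx":-2,"dy":0,"dz":0,"ax":0,"ay":0,"az":0,"gripper":0},{"dx":-4,"dy":0,"dz":0,"ax":0,"ay":0,"az":0,"gripper":0}]'
python3 -c "
from h import *
print(out())"
```

```text
clock: 8.85
ee_pos: [0.5316, 0.0348, 0.0846]
tcp_rot: [179.8, -0.1, 79.6]
contact_force: [2.4, 5.3, 7.6]
width: 0.0005
grasp_force: 3.9
clock: 9.05
ee_pos: [0.5307, 0.0309, 0.0845]
tcp_rot: [179.8, -0.1, 79.6]
contact_force: [1.3, 6.5, 7.9]
width: 0.0001
grasp_force: 4.0
clock: 9.25
ee_pos: [0.5297, 0.0271, 0.0844]
tcp_rot: [179.8, -0.1, 79.6]
contact_force: [1.2, 5.5, 8.2]
width: 0.0004
grasp_force: 4.0
[ 0.1909 -0.0026  0.0844]
```

```bash
python3 -m inch '[{"dx":-2,"dy":0,"dz":0.5,"ax":0,"ay":0,"az":0,"gripper":0},{"dx":-4,"dy":0,"dz":0.5,"ax":0,"ay":0,"az":0,"gripper":0}]'
python3 -m inch '[{"dx":-2,"dy":0,"dz":0,"ax":0,"ay":0,"az":0,"gripper":0},{"dx":-4,"dy":0,"dz":0,"ax":0,"ay":0,"az":0,"gripper":0}]'
python3 - <<'E'
from h import *
print(out());a=save('side','d2');b=save('scene','s3')
for c in ['side','scene']: print([(t,f,out(np.array(f[1]))) for t in ['stop_hinge','stop_edge'] for f in find(c,t)])
a=cv2.resize(a[200:325,300:470,::-1],(580,426),interpolation=cv2.INTER_CUBIC)
b=cv2.resize(b[185:295,220:370,::-1],(580,425),interpolation=cv2.INTER_CUBIC)
cv2.imwrite('pics/c3.png',cv2.resize(cv2.convertScaleAbs(np.hstack([a,b]),alpha=1.8),(800,294)))
E
```

```text
clock: 9.45
ee_pos: [0.529, 0.0232, 0.0838]
tcp_rot: [179.8, -0.1, 79.6]
contact_force: [0.4, 6.3, 9.1]
width: 0.0004
grasp_force: 4.2
clock: 9.65
ee_pos: [0.5282, 0.0192, 0.0839]
tcp_rot: [179.8, -0.1, 79.6]
contact_force: [1.0, 5.6, 8.2]
width: 0.0003
grasp_force: 4.1
[ 0.1989 -0.0026  0.0839]
[('stop_hinge', (0.73, [0.5039, -0.0124, 0.0853]), array([0.2344, 0.0155, 0.0853])), ('stop_edge', (0.53, [0.6866, 0.0951, 0.079]), array([ 0.0951, -0.1443,  0.079 ])), ('stop_edge', (0.49, [0.507, -0.0064, 0.0802]), array([0.228 , 0.0135, 0.0802]))]
[('stop_hinge', (0.86, [0.5179, -0.0174, 0.0837]), array([0.2368, 0.0008, 0.0837])), ('stop_edge', (0.81, [0.5234, -0.0199, 0.0884]), array([ 0.2382, -0.0051,  0.0884]))]Traceback (most recent call last):
  File "<stdin>", line 6, in <module>
    return _nx.concatenate(arrs, 1, dtype=dtype, casting=casting)
           ~~~~~~~~~~~~~~~^^^^^^^^^^^^^^^^^^^^^^^^^^^^^^^^^^^^^^^
ValueError: all the input array dimensions except for the concatenation axis must match exactly, but along dimension 0, the array at index 0 has size 426 and the array at index 1 has size 425
```

Run:
```python
from h import *
b=cv2.imread('pics/s3.png')[185:295,220:370]
cv2.imwrite('pics/c3.png',cv2.resize(cv2.convertScaleAbs(b,alpha=1.8),(780,572),interpolation=cv2.INTER_CUBIC))
b=.04
for e in (.09,.1): print(e,[(np.round((proj('scene',W(P,s+e,y-.002,0,b))[0]-[220,185])*5.2)).tolist() for s in(.115,.153) for y in(.032,-.032)])
```

```text
0.09 [[189.0, 272.0], [280.0, 363.0], [116.0, 317.0], [206.0, 410.0]]
0.1 [[170.0, 283.0], [260.0, 375.0], [96.0, 329.0], [186.0, 423.0]]
```

View pics/c3.png

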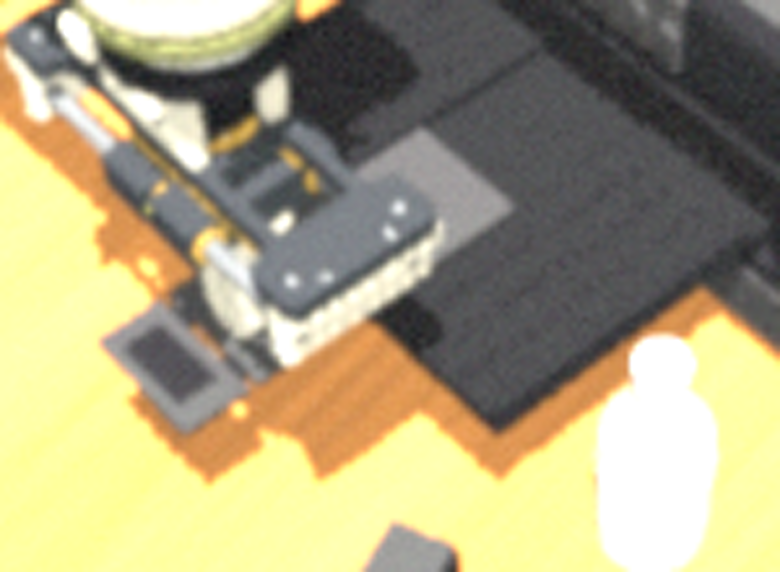

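```bash
python3 -m inch '[{"dx":-2,"dy":0,"dz":0.5,"ax":0,"ay":0,"az":0,"gripper":0},{"dx":-4,"dy":0,"dz":0.8,"ax":0,"ay":0,"az":0,"gripper":0},{"dx":-5,"dy":0,"dz":0.8,"ax":0,"ay":0,"az":0,"gripper":0}]'
python3 - <<'E'
from h import *
print(out());b=save('scene','s4')[:,:,::-1]
a=cv2.imread('pics/s3.png')
g=lambda i:cv2.cvtColor(np.ascontiguousarray(i[245:275,236:262]),cv2.COLOR_BGR2GRAY).astype(np.float32)
print(cv2.phaseCorrelate(g(a),g(b)))
t=cv2.cvtColor(np.ascontiguousarray(a[248:268,240:256]),cv2.COLOR_BGR2GRAY);r=cv2.matchTemplate(cv2.cvtColor(np.ascontiguousarray(b[240:280,230:266]),cv2.COLOR_BGR2GRAY),t,cv2.TM_CCOEFF_NORMED);print(cv2.minMaxLoc(r))
for e in(.1,.105):print(proj('scene',W(P,.153+e,0,0,.04)))
E
```

```text
clock: 10.25
ee_pos: [0.5274, 0.0143, 0.0831]
tcp_rot: [179.8, -0.1, 79.6]
contact_force: [-0.0, 6.3, 8.3]
width: 0.0006
grasp_force: 4.4
[ 0.2039 -0.0027  0.0831]
((0.1039656863443259, 0.22803776651188024), 1.0689529854574322)
(-0.5386035442352295, 0.9937182068824768, (20, 0), (10, 8))
[[246.42250472 256.60812574]]
[[244.51270704 257.81123643]]
```

The flap did not move during the last 5 mm, so the extension is at its end stop and the tip was slipping. I'll lift off, move out and tilt.

```bash
python3 -m inch '[{"dx":0,"dy":0,"dz":-8,"ax":0,"ay":0,"az":0,"gripper":0},{"dx":0,"dy":0,"dz":-50,"ax":0,"ay":0,"az":0,"gripper":0},{"dx":-50,"dy":-3,"dz":-90,"ax":0,"ay":0.1,"az":0,"gripper":0},{"dx":-90,"dy":-3,"dz":-90,"ax":0,"ay":0.24,"az":0,"gripper":0},{"dx":-100,"dy":-3,"dz":-90,"ax":0,"ay":0.38,"az":0,"gripper":0},{"dx":-100,"dy":-3,"dz":-90,"ax":0,"ay":0.52,"az":0,"gripper":0},{"dx":-100,"dy":-3,"dz":-90,"ax":0,"ay":0.66,"az":0,"gripper":0},{"dx":-100,"dy":-3,"dz":-90,"ax":0,"ay":0.8,"az":0,"gripper":0},{"dx":-100,"dy":-3,"dz":-90,"ax":0,"ay":0.94,"az":0,"gripper":0},{"dx":-100,"dy":-3,"dz":-90,"ax":0,"ay":0.96,"az":0,"gripper":0},{"dx":-100,"dy":-3,"dz":-90,"ax":0,"ay":0.96,"az":0,"gripper":0}]'
python3 - <<'E'
from h import *
print(out(),arm.observe()['q'].round(1));w=save('wrist','w2');s=save('side','d3');save('scene','s5')
for c in ['side','scene','wrist']: print(c,[(t,f,out(np.array(f[1]))) for t in ['stop_hinge','stop_edge'] for f in find(c,t)])
for c in['side','scene','wrist']: print(c,proj(c,[W(P,s,y,0) for s in (.215,.253) for y in(.030,-.034)]).round(1).tolist())
go(W(P,.30,0),.96)
cv2.imwrite('pics/c4.png',np.hstack([cv2.resize(cv2.convertScaleAbs(s[190:340,300:500,::-1],alpha=1.6),(400,300)),cv2.resize(cv2.convertScaleAbs(w[:,:,::-1],alpha=1.3),(400,300))]))
E
```

```text
clock: 11.4
ee_pos: [0.504, -0.0849, 0.1699]
tcp_rot: [-179.7, -55.0, 79.2]
contact_force: [-0.9, -0.5, 0.8]
width: 0.0
grasp_force: 0.0
[0.3056 0.002  0.1699] [-45.9  17.7  96.6  42.9 101.4 -40.5]
side [('stop_hinge', (0.68, [0.6463, -0.0365, 0.0565]), array([ 0.2319, -0.1289,  0.0565])), ('stop_hinge', (0.57, [0.5172, -0.0157, 0.0949]), array([0.2352, 0.0018, 0.0949])), ('stop_edge', (0.91, [0.5207, -0.0088, 0.0938]), array([ 0.2278, -0.0004,  0.0938]))]
scene [('stop_hinge', (0.96, [0.519, -0.0187, 0.0915]), array([ 0.2378, -0.0005,  0.0915])), ('stop_edge', (0.9, [0.5229, -0.0215, 0.0971]), array([ 0.2399, -0.0049,  0.0971]))]
wrist [('stop_hinge', (0.79, [0.5245, -0.0193, 0.1005]), array([ 0.2374, -0.006 ,  0.1005])), ('stop_edge', (0.78, [0.5227, -0.0223, 0.0957]), array([ 0.2407, -0.0048,  0.0957]))]
side [[411.5, 252.4], [383.3, 233.3], [424.8, 240.0], [396.7, 221.5]]
scene [[252.3, 237.0], [269.9, 254.7], [238.0, 245.3], [255.4, 263.5]]
wrist [[285.8, 240.7], [364.6, 241.0], [282.3, 279.3], [368.4, 279.7]]
d [-54.9   1.1  45.5] a [-0.0028  0.0015  0.0037] F [-0.45 -0.33  0.56] t 11.85 tcp [ 0.505  -0.0843  0.1721] w 0.0006
```

View pics/c4.png

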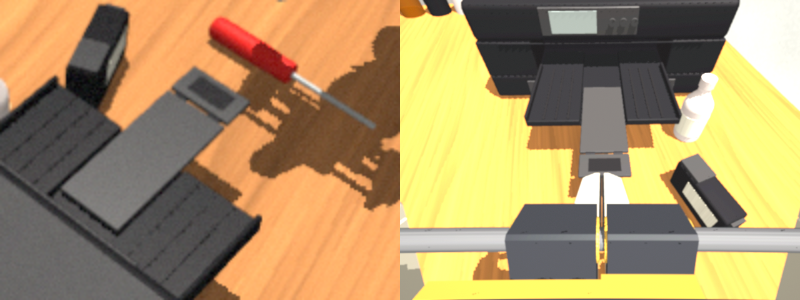

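The flap shows at wrist columns 285–371 and rows 243–281, matching the prediction. The screwdriver and cartridge haven't moved. Next I'll work out the way under the edge.

Run:
```python
from h import *
for s,z in [(.295,.078),(.249,.078)]: go(np.r_[W(P,s,-.001)[:2],z],.96)
```

```text
d [-70.9   2.1  62.7] a [-0.0028  0.0015  0.0037] F [-0.45 -0.33  0.56] t 11.85 tcp [ 0.505  -0.0843  0.1721] w 0.0006
d [-44.5   2.3 100.3] a [-0.0028  0.0015  0.0037] F [-0.45 -0.33  0.56] t 11.85 tcp [ 0.505  -0.0843  0.1721] w 0.0006
```

```bash
python3 -m inch '[{"dx":-35,"dy":2,"dz":31,"ax":0,"ay":0,"az":0,"gripper":0},{"dx":-71,"dy":2,"dz":63,"ax":0,"ay":0,"az":0,"gripper":0},{"dx":-71,"dy":2,"dz":63,"ax":0,"ay":0,"az":0,"gripper":0},{"dx":-62,"dy":2,"dz":75,"ax":0,"ay":0,"az":0,"gripper":0},{"dx":-53,"dy":2,"dz":88,"ax":0,"ay":0,"az":0,"gripper":0},{"dx":-45,"dy":2,"dz":100,"ax":0,"ay":0,"az":0,"gripper":0},{"dx":-45,"dy":2,"dz":100,"ax":0,"ay":0,"az":0,"gripper":0}]'
python3 - <<'E'
from h import *
print(out());go(np.r_[W(P,.249,-.001)[:2],.078],.96)
w=save('wrist','w3');s=save('side','d4')
cv2.imwrite('pics/c5.png',np.hstack([cv2.resize(cv2.convertScaleAbs(s[190:340,330:530,::-1],alpha=1.6),(400,300)),cv2.resize(cv2.convertScaleAbs(w[150:390,160:480,::-1],alpha=1.3),(400,300))]))
E
```

```text
clock: 12.55
ee_pos: [0.5175, -0.0281, 0.0788]
tcp_rot: [179.8, -54.9, 79.9]
contact_force: [-0.2, -0.2, 0.1]
width: 0.0004
grasp_force: 0.0
[ 0.2473 -0.0007  0.0788]
d [-1.3  0.3 -0.4] a [-0.0031  0.001   0.0052] F [-0.16 -0.21  0.12] t 12.55 tcp [ 0.5175 -0.0281  0.0788] w 0.0004
```

View pics/c5.png

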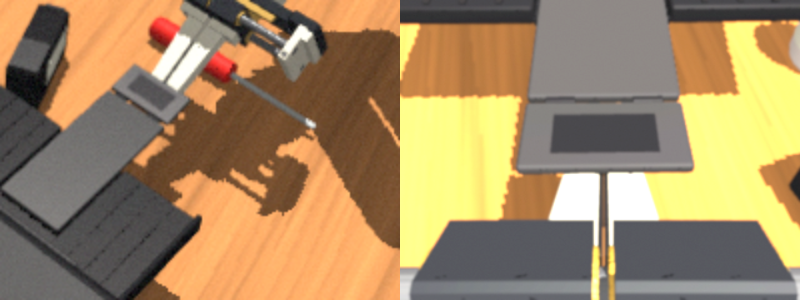

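Both fingertips sit centred under the flap's free edge: wrist crop around (603,172), with no contact force. I'll swing it up along an arc.

```bash
python3 -m inch '[{"dx":6,"dy":0,"dz":-3.8,"ax":0,"ay":0,"az":0,"gripper":0},{"dx":9.3,"dy":0,"dz":-5.6,"ax":0,"ay":0,"az":0,"gripper":0},{"dx":12.6,"dy":0,"dz":-7.3,"ax":0,"ay":0,"az":0,"gripper":0},{"dx":15,"dy":0,"dz":-8,"ax":0,"ay":0,"az":0,"gripper":0},{"dx":17.3,"dy":0,"dz":-8.4,"ax":0,"ay":0,"az":0,"gripper":0},{"dx":21.8,"dy":0,"dz":-8.9,"ax":0,"ay":0,"az":0,"gripper":0}]'
python3 -m inch '[{"dx":2.4,"dy":0,"dz":0,"ax":0,"ay":0,"az":0,"gripper":0},{"dx":4.7,"dy":0,"dz":0.3,"ax":0,"ay":0,"az":0,"gripper":0},{"dx":7,"dy":0,"dz":0.8,"ax":0,"ay":0,"az":0,"gripper":0},{"dx":9.3,"dy":0,"dz":1.5,"ax":0,"ay":0,"az":0,"gripper":0}]'
python3 - <<'E'
from h import *
print(out())
w=save('wrist','w4');s=save('side','d5')
cv2.imwrite('pics/c6.png',np.hstack([cv2.resize(cv2.convertScaleAbs(s[190:340,330:530,::-1],alpha=1.6),(400,300)),cv2.resize(cv2.convertScaleAbs(w[150:390,160:480,::-1],alpha=1.3),(400,300))]))
E
```

```text
clock: 13.25
ee_pos: [0.5177, -0.0248, 0.1001]
tcp_rot: [-180.0, -55.0, 79.5]
contact_force: [0.6, -0.8, -1.6]
width: 0.0004
grasp_force: 0.5
clock: 13.65
ee_pos: [0.5189, -0.018, 0.1069]
tcp_rot: [-180.0, -55.0, 79.6]
contact_force: [1.0, -0.7, -0.9]
width: 0.0008
grasp_force: 0.5
[ 0.2372 -0.0003  0.1069]
```

View pics/c6.png

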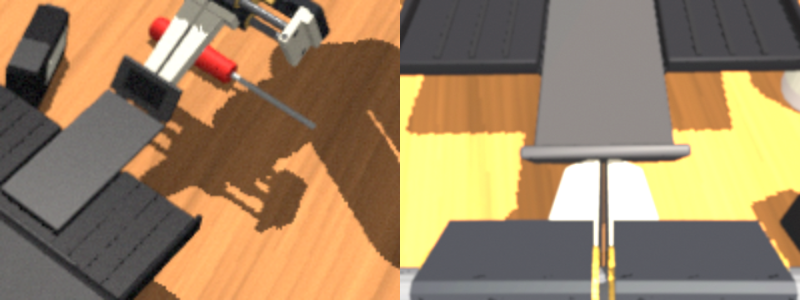

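The flap is about 60° up and following the fingers. Continuing gently.

```bash
python3 -m inch '[{"dx":2.3,"dy":0,"dz":0.7,"ax":0,"ay":0,"az":0,"gripper":0},{"dx":4.5,"dy":0,"dz":1.5,"ax":0,"ay":0,"az":0,"gripper":0},{"dx":6.7,"dy":0,"dz":2.4,"ax":0,"ay":0,"az":0,"gripper":0},{"dx":8.7,"dy":0,"dz":3.6,"ax":0,"ay":0,"az":0,"gripper":0},{"dx":10.6,"dy":0,"dz":5,"ax":0,"ay":0,"az":0,"gripper":0},{"dx":10.6,"dy":0,"dz":5,"ax":0,"ay":0,"az":0,"gripper":0}]'
python3 -c "
from h import *
print(out())"
```

```text
clock: 14.35
ee_pos: [0.5208, -0.0079, 0.1128]
tcp_rot: [180.0, -55.0, 79.6]
contact_force: [-0.6, -0.1, -0.4]
width: 0.0007
grasp_force: 0.2
[ 0.2269 -0.0003  0.1128]
```

```bash
python3 -m inch '[{"dx":1.2,"dy":0,"dz":1.4,"ax":0,"ay":0,"az":0,"gripper":0},{"dx":2.5,"dy":0,"dz":3,"ax":0,"ay":0,"az":0,"gripper":0},{"dx":2.5,"dy":0,"dz":3,"ax":0,"ay":0,"az":0,"gripper":0}]'
for i in 1 2; do python3 -m inch '[{"dx":0.6,"dy":0,"dz":0.8,"ax":0,"ay":0,"az":0,"gripper":0},{"dx":0.6,"dy":0,"dz":0.8,"ax":0,"ay":0,"az":0,"gripper":0}]'; done
python3 - <<'E'
from h import *
print(out())
w=save('wrist','w5');s=save('side','d6')
for e in (.1,.098): print([proj('side',W(P,.116+e-.0025,y-.001,-.0025+.037)).round(1).tolist() for y in(-.032,.032)])
cv2.imwrite('pics/c7.png',np.hstack([cv2.resize(cv2.convertScaleAbs(s[210:285,360:460,::-1],alpha=1.6),(400,300),interpolation=cv2.INTER_CUBIC),cv2.resize(cv2.convertScaleAbs(w[150:390,160:480,::-1],alpha=1.3),(400,300))]))
E
```

```text
clock: 14.65
ee_pos: [0.5215, -0.0043, 0.113]
tcp_rot: [180.0, -55.0, 79.6]
contact_force: [0.5, -0.9, -1.3]
width: 0.0003
grasp_force: 0.9
clock: 14.85
ee_pos: [0.5217, -0.0036, 0.113]
tcp_rot: [180.0, -55.0, 79.6]
contact_force: [-1.0, -3.7, -0.1]
width: 0.0007
grasp_force: 2.2
clock: 15.05
ee_pos: [0.5218, -0.0026, 0.113]
tcp_rot: [180.0, -55.0, 79.6]
contact_force: [-2.4, -5.0, 0.7]
width: 0.0005
grasp_force: 2.4
[ 0.2215 -0.0003  0.113 ]
[[[384.3, 221.4]], [[413.5, 240.8]]]
[[[383.6, 222.0]], [[412.8, 241.5]]]
```

View pics/c7.png

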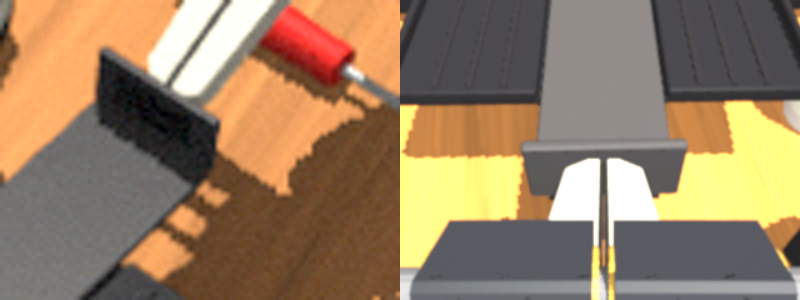

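The flap is upright, with its top edge at side pixels (384,222) and (414,242), as predicted. I'll back off straight outwards, then check whether the extension crept in.

```bash
python3 -m inch '[{"dx":-3,"dy":0,"dz":-4,"ax":0,"ay":0,"az":0,"gripper":0},{"dx":-15,"dy":0,"dz":-21,"ax":0,"ay":0,"az":0,"gripper":0},{"dx":-35,"dy":0,"dz":-50,"ax":0,"ay":0,"az":0,"gripper":0},{"dx":-10,"dy":0,"dz":-85,"ax":0,"ay":0,"az":0,"gripper":0},{"dx":30,"dy":0,"dz":-115,"ax":0,"ay":0,"az":0,"gripper":0},{"dx":30,"dy":0,"dz":-115,"ax":0,"ay":0,"az":0,"gripper":0}]'
python3 - <<'E'
from h import *
print(out()); s=save('side','d7'); b=save('scene','s7')
def ecc(a,b,roi):
    x0,x1,y0,y1=roi; f=lambda i:cv2.cvtColor(i[y0:y1,x0:x1],cv2.COLOR_BGR2GRAY).astype(np.float32)
    M=np.eye(2,3,dtype=np.float32); cc,M=cv2.findTransformECC(f(a),f(b),M,cv2.MOTION_TRANSLATION,(3,100,1e-5),None,1); return cc,M[:,2]
im=lambda n:cv2.imread(f'pics/{n}.png')
for a,c in [('d3','d5'),('d4','d5'),('d4','d7'),('d5','d7'),('d3','d7')]: print(a,c,'tongue inner end',ecc(im(a),im(c),(326,368,262,308)))
print('per mm',proj('side',W(P,.09,0))-proj('side',W(P,.091,0)))
for c in ('side','scene'): print([(t,f,out(np.array(f[1]))) for t in ['paper_stop','stop_edge'] for f in find(c,t)[:1]])
u=lambda i:cv2.resize(cv2.convertScaleAbs(np.ascontiguousarray(i[:,:,::-1]),alpha=1.6),(400,300),interpolation=cv2.INTER_CUBIC)
cv2.imwrite('pics/c8.png',np.hstack([u(s[195:315,320:480]),u(b[185:290,220:360])]))
E
```

```text
clock: 15.75
ee_pos: [0.5104, -0.0806, 0.2098]
tcp_rot: [179.1, -54.8, 80.3]
contact_force: [0.6, 0.2, -0.3]
width: 0.0002
grasp_force: 0.0
[ 0.3003 -0.0035  0.2098]
d3 d5 tongue inner end (0.9853849953076036, array([-0.00894486, -0.16245566], dtype=float32))
d4 d5 tongue inner end (0.9852568958178163, array([-0.00514336, -0.17020969], dtype=float32))
d4 d7 tongue inner end (0.9477966688329712, array([-0.48093495,  0.41876557], dtype=float32))
d5 d7 tongue inner end (0.9587482524782708, array([-0.45323858,  0.6085644 ], dtype=float32))
d3 d7 tongue inner end (0.9481979474933289, array([-0.44336888,  0.425965  ], dtype=float32))
per mm [[-0.40342949  0.36430572]]
[('paper_stop', (0.55, [0.5195, 0.0121, 0.1154]), array([0.2075, 0.0047, 0.1154])), ('stop_edge', (0.57, [0.521, 0.0105, 0.1112]), array([0.2088, 0.0029, 0.1112]))]
[('paper_stop', (0.69, [0.5271, -0.0002, 0.1156]), array([ 0.2182, -0.0051,  0.1156])), ('stop_edge', (0.59, [0.5244, 0.0011, 0.1125]), array([ 0.2174, -0.0022,  0.1125]))]
```

View pics/c8.png

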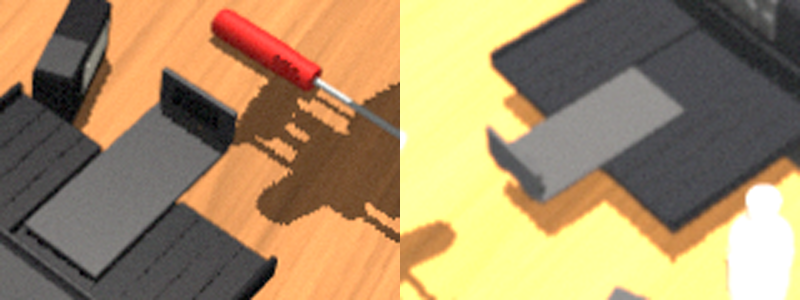

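Everything is in place, but registering the tongue's inner end shows the extension crept in by about 1.2 mm during the final push. I'll press lightly behind the upright flap and draw it back to the stop.

Run:
```python
from h import *
go(np.r_[W(P,.165,-.001)[:2],.20])
```

```text
d [ 74.2   1.8 110.3] a [-0.0041 -0.9617  0.0023] F [-0.66  0.32 -0.4 ] t 16.05 tcp [ 0.5072 -0.0772  0.2022] w 0.0006
```

```bash
python3 -m inch '[{"dx":10,"dy":0,"dz":-7,"ax":0,"ay":-0.14,"az":0,"gripper":0},{"dx":20,"dy":0,"dz":10,"ax":0,"ay":-0.28,"az":0,"gripper":0},{"dx":30,"dy":1,"dz":30,"ax":0,"ay":-0.42,"az":0,"gripper":0},{"dx":42,"dy":1,"dz":55,"ax":0,"ay":-0.56,"az":0,"gripper":0},{"dx":58,"dy":2,"dz":82,"ax":0,"ay":-0.7,"az":0,"gripper":0},{"dx":74,"dy":2,"dz":110,"ax":0,"ay":-0.84,"az":0,"gripper":0},{"dx":74,"dy":2,"dz":110,"ax":0,"ay":-0.96,"az":0,"gripper":0},{"dx":74,"dy":2,"dz":110,"ax":0,"ay":-0.96,"az":0,"gripper":0},{"dx":74,"dy":2,"dz":110,"ax":0,"ay":-0.96,"az":0,"gripper":0}]'
python3 - <<'E'
from h import *
print(out());go(np.r_[W(P,.165,-.001)[:2],.095])
E
```

```text
clock: 16.95
ee_pos: [0.5331, 0.0532, 0.1997]
tcp_rot: [-179.8, -0.1, 79.8]
contact_force: [0.2, -0.4, -0.6]
width: 0.0004
grasp_force: 0.0
[ 0.1646 -0.0011  0.1997]
d [ -0.2   0.2 104.7] a [-0.0029 -0.0017  0.0066] F [ 0.18 -0.35 -0.55] t 16.95 tcp [0.5331 0.0532 0.1997] w 0.0004
```

```bash
python3 -m inch '[{"dx":0,"dy":0,"dz":45,"ax":0,"ay":0,"az":0,"gripper":0},{"dx":0,"dy":0,"dz":85,"ax":0,"ay":0,"az":0,"gripper":0},{"dx":0,"dy":0,"dz":103,"ax":0,"ay":0,"az":0,"gripper":0},{"dx":0,"dy":0,"dz":107,"ax":0,"ay":0,"az":0,"gripper":0},{"dx":0,"dy":0,"dz":110,"ax":0,"ay":0,"az":0,"gripper":0},{"dx":0,"dy":0,"dz":112,"ax":0,"ay":0,"az":0,"gripper":0},{"dx":0,"dy":0,"dz":112,"ax":0,"ay":0,"az":0,"gripper":0},{"dx":0,"dy":0,"dz":112,"ax":0,"ay":0,"az":0,"gripper":0}]'
```

```text
clock: 17.75
ee_pos: [0.5349, 0.0517, 0.0904]
tcp_rot: [179.9, -0.0, 79.6]
contact_force: [0.5, -0.9, 0.6]
width: 0.0007
grasp_force: 0.4
```

```bash
python3 -c "
from h import *
print(out())"
```

```text
[ 0.1657 -0.0031  0.0904]
```

```bash
python3 -m inch '[{"dx":0,"dy":0,"dz":2,"ax":0,"ay":0,"az":0,"gripper":0},{"dx":0,"dy":0,"dz":4,"ax":0,"ay":0,"az":0,"gripper":0},{"dx":0,"dy":0,"dz":5,"ax":0,"ay":0,"az":0,"gripper":0},{"dx":0,"dy":0,"dz":5,"ax":0,"ay":0,"az":0,"gripper":0}]'
```

```text
clock: 18.15
ee_pos: [0.5349, 0.0517, 0.0852]
tcp_rot: [179.9, 0.0, 79.6]
contact_force: [-0.7, -3.0, 7.3]
width: 0.0001
grasp_force: 3.7
```

```bash
python3 -m inch '[{"dx":-2,"dy":0,"dz":0.5,"ax":0,"ay":0,"az":0,"gripper":0},{"dx":-4,"dy":0,"dz":0.7,"ax":0,"ay":0,"az":0,"gripper":0},{"dx":-6,"dy":0,"dz":0.7,"ax":0,"ay":0,"az":0,"gripper":0},{"dx":-8,"dy":0,"dz":0.7,"ax":0,"ay":0,"az":0,"gripper":0},{"dx":-9,"dy":0,"dz":0.7,"ax":0,"ay":0,"az":0,"gripper":0}]'
python3 -m inch '[{"dx":0,"dy":0,"dz":-3,"ax":0,"ay":0,"az":0,"gripper":0},{"dx":0,"dy":0,"dz":-8,"ax":0,"ay":0,"az":0,"gripper":0},{"dx":0,"dy":0,"dz":-50,"ax":0,"ay":0,"az":0,"gripper":0},{"dx":0,"dy":0,"dz":-100,"ax":0,"ay":0,"az":0,"gripper":0},{"dx":-50,"dy":0,"dz":-100,"ax":0,"ay":0,"az":0,"gripper":0},{"dx":-100,"dy":0,"dz":-100,"ax":0,"ay":0,"az":0,"gripper":0},{"dx":-150,"dy":0,"dz":-100,"ax":0,"ay":0,"az":0,"gripper":0},{"dx":-200,"dy":0,"dz":-100,"ax":0,"ay":0,"az":0,"gripper":0},{"dx":-200,"dy":0,"dz":-100,"ax":0,"ay":0,"az":0,"gripper":0}]'
python3 - <<'E'
from h import *
s=save('side','d8'); b=save('scene','s8')
def ecc(a,b,roi):
    x0,x1,y0,y1=roi; f=lambda i:cv2.cvtColor(i[y0:y1,x0:x1],cv2.COLOR_BGR2GRAY).astype(np.float32)
    M=np.eye(2,3,dtype=np.float32); cc,M=cv2.findTransformECC(f(a),f(b),M,cv2.MOTION_TRANSLATION,(3,100,1e-5),None,1); return cc,M[:,2]
im=lambda n:cv2.imread(f'pics/{n}.png')
for a,c in [('d3','d8'),('d4','d8'),('d7','d8')]: print(a,c,ecc(im(a),im(c),(326,368,262,308)))
print('flap d7-d8',ecc(im('d7'),im('d8'),(380,420,218,260)))
u=lambda i:cv2.resize(cv2.convertScaleAbs(np.ascontiguousarray(i[:,:,::-1]),alpha=1.6),(400,300),interpolation=cv2.INTER_CUBIC)
cv2.imwrite('pics/c9.png',np.hstack([u(s[195:315,320:480]),u(b[185:350,150:370])]))
E
```

```text
clock: 18.65
ee_pos: [0.5337, 0.0444, 0.085]
tcp_rot: [179.8, -0.2, 79.6]
contact_force: [1.3, 5.3, 7.2]
width: 0.0006
grasp_force: 3.8
clock: 19.55
ee_pos: [0.4943, -0.1589, 0.1832]
tcp_rot: [-180.0, 0.1, 79.2]
contact_force: [0.1, 0.3, -0.0]
width: 0.0003
grasp_force: 0.0
d3 d8 (0.991077300069807, array([0.01053918, 0.00500154], dtype=float32))
d4 d8 (0.9908598188615351, array([-0.03110099, -0.00220564], dtype=float32))
d7 d8 (0.9355665851389792, array([ 0.42520952, -0.42058045], dtype=float32))
flap d7-d8 (0.9586328242463381, array([ 0.5493068, -0.1473934], dtype=float32))
```

View pics/c9.png

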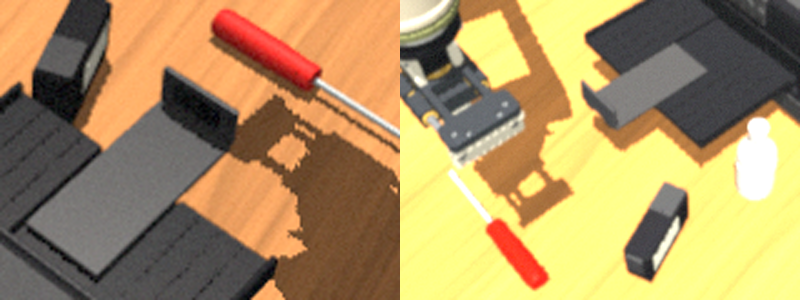

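The extension is back at its end stop to within a fraction of a millimetre. The flap is upright, the bystanders haven't moved and the arm is clear.

```bash
python3 -c "
from station import order
print(order.close_job())"
```

```text
the job is handed in; nothing more can be done
None
```

The extension is out at its end stop and the paper stop is upright; the final flip pushed the extension in about 1.2 mm, so I drew it back out before handing the job in, with nothing else on the bench moved.

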